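# Change the filter cartridge of the bench dust extractor

### The job

Change the filter cartridge in the dust extractor: press the spent cartridge down until the push-push catch lets go and, with your hand off it, it pops up; then lift it out and stand it upright in the steel tray. Put the fresh cartridge in the bay and press it down until the catch holds it down by itself. Be gentle: never load the extractor with more than 30 N, and leave the other things on the bench where they are.

Things in the scene. Friction and masses are not known exactly. Their poses are not given: they have to be found in the camera images.
- extractor: Grey sheet-metal dust extractor, 220 (x) x 180 (y) x 120 mm high, louvres on its front (-x), duct stub 50 mm long at its back (+x); fixed; origin at the centre of its underside. In its flat top opens the cartridge bay: a straight shaft 39 (x) x 75 mm (y), flared at 45 degrees over the top 6 mm; in it a spring lift with the push-push catch carries the cartridge. Loads over 30 N are too much for it.
- bay (a point): Centre of the bay's mouth, level with the extractor's top (120 mm above the bench), axes as the extractor's. A held cartridge's top stands about 9 mm above this level. A released one is raised by some 21 mm, to about 30 mm, and stands loose on the lift in the shaft. The catch sits up to 3 mm higher or lower from one machine to the next, and both heights shift with it.
- spent: Grey box-shaped filter cartridge, 36 (x) x 72 (y) x 80 mm (z), plain sides with pleats on the two broad faces, about 0.2 kg; origin at the centre of its underside, z up when upright. The spent one; at the start it is held down in the bay, its sides parallel to the extractor's.
- spent_top (a point): Centre of the spent cartridge's flat top, 80 mm above its underside. Pressing it down in the bay takes 4 to 10 N against the spring; a few mm below the held height the lift meets a stiff rubber stop (about 20 N per mm). The catch lets go or engages just before that stop: press until the resistance is clearly above the spring's (14 to 17 N), then let it rise. Stopping short changes nothing.
- fresh: Grey box-shaped filter cartridge, 36 (x) x 72 (y) x 80 mm (z), plain sides with pleats on the two broad faces, about 0.2 kg; origin at the centre of its underside, z up when upright. The fresh one; at the start it stands upright on the bench on the side of the extractor away from the tray. It fits the bay upright with its x axis along the extractor's x axis, either way round.
- fresh_top (a point): Centre of the fresh cartridge's flat top, 80 mm above its underside. Set on the lift in the bay it stands about 30 mm above the bay's mouth (50 mm deep in the shaft); pressed to the rubber stop as the spent one and let go, it rises to the held height and stays there.
- tray: Open square steel tray, 150 x 150 mm, 35 mm high, 4 mm walls and floor, fixed to the bench on the left or the right of the extractor; origin at the centre of its underside.
- bowl: Bystander, to be left alone: copper bowl, 140 mm across, 60 mm high; origin at the centre of its underside.
- cup: Bystander, to be left alone: straight steel cup, 90 mm across, 100 mm high; origin at the centre of its underside.
- collar: Bystander, to be left alone: open copper ring, 64 mm across, 30 mm high; origin at the centre of its underside.
- polish: Bystander, to be left alone: white jar, 56 mm across, 60 mm high; origin at the centre of its underside.
- blank: Bystander, to be left alone: flat copper disc, 90 mm across, 6 mm thick; origin at the centre of its underside.
- dolly: Bystander, to be left alone: low dark steel block 45 x 65 x 35 mm high; origin at the centre of its underside.
- file: Bystander, to be left alone: small hand tool with a wooden handle lying flat, 200 mm long; origin at the centre of its underside.
Things that resemble listed ones, but are neither listed nor needed, are in the scene too. Leave any blue or pink look-alike of the spent alone.

How it is judged:
On the way, in this order (a step that is already met when the one before it is completed fails the run):
1. the spent cartridge, untouched, stands popped up in the bay (z of spent_top in the frame of bay above 0.02 m and x of spent_top in the frame of bay between -0.006 and 0.006 m and y of spent_top in the frame of bay between -0.006 and 0.006 m and contact force between the fingers and spent below 0.2 N and angle between spent's own z axis and vertical below 0.1 rad), for 0.2 s.
2. the spent cartridge stands released in the tray (x of spent in the frame of tray between -0.06 and 0.06 m and y of spent in the frame of tray between -0.06 and 0.06 m and z of spent in the frame of tray below 0.015 m and angle between spent's own z axis and vertical below 0.15 rad and contact force between the fingers and spent below 0.2 N and linear speed of spent below 0.02 m/s), for 0.2 s.
At the end, for the whole second after the job is handed in: The fresh cartridge stays down in the bay by itself (top 2 to 15 mm above the extractor's top, within 6 mm of the bay's centre, at rest, untouched) and the spent one stands upright (within 0.15 rad) and untouched on the tray's floor (all of step 2 and z of fresh_top in the frame of bay between 0.002 and 0.015 m and x of fresh_top in the frame of bay between -0.006 and 0.006 m and y of fresh_top in the frame of bay between -0.006 and 0.006 m and angle between fresh's own z axis and vertical below 0.1 rad and linear speed of fresh below 0.02 m/s and contact force between the fingers and fresh below 0.2 N).
It fails at once if more than 30 N between a cartridge or the fingers and the extractor (contact force between any of spent, fresh, the fingers and extractor above 30 N).
It fails at once if a bystander is moved by more than 25 mm (distance of any of bowl, cup, collar, polish, blank, dolly, file from where it was at the start of the episode above 0.025 m).
It also fails if it takes over 72 s, if anything falls off the work surface, if the arm or the gripper's body presses on something with over 40 N, if the wrist force passes 120 N, or if a joint passes its speed limit or range.

### The arm

A 6-joint arm with a two-finger parallel gripper is mounted at the origin on the work surface. World frame = base frame: x ahead of the robot, y to its left, z up, the work surface at z = 0. Lengths are in m, angles in rad, forces in N, time in s.
With the tool pointing down it reaches from about 0.275 to 0.825 m from the base axis. Payload 5.2 kg.
Tool frame: the origin (TCP) lies midway between the tips of the shut fingers; the grasp point (between the pads) lies 19 mm behind it; z points along the fingers, y is the direction in which the jaws open and shut (so a half turn about z gives the same grasp; the last joint's range is limited). The gripper opens to 93 mm and grips with 3 to 60 N. Pads are 15 mm wide; open, the fingers measure 128 mm over their backs; the gripper's body (75 mm by 188 mm) begins 65 mm behind the grasp point.
Start: joints at [-1.455, 0.259, 1.535, -0, 1.348, -0.203], TCP at [0.172, -0.522, 0.191] pointing down, gripper open.
Joint ranges: [-3.14, 3.14], [-0.91, 2.08], [0.19, 2.58], [-1.22, 4.36], [0.22, 2.71], [-3.12, 3.12]. Speed limits (rad/s): [2.57, 2.57, 3.14, 3.14, 3.14, 3.14].

### API

Orientations are given as a unit quaternion [x, y, z, w].
In Python, from plant import ctrl gives the robot as it stands. Calls block until the motion is done:
- ctrl.reach(position, orientation): joint-space move of the TCP to a pose.
- ctrl.move_straight(position, max_speed=0.15, rot=None, stop_force=None): straight line of the TCP; rot=None keeps the orientation; max_speed is the mean speed in m/s. With stop_force (N) it stops when the force on the tool has changed by that much, and returns True; else False.
- ctrl.goto_joints(angles): joint-space move.
- ctrl.grip(opening): finger opening in m; the grip force is fixed at half the most; returns when the fingers have stopped.
- ctrl.pause(seconds).
- ctrl.inverse_kinematics(position, orientation): joint angles nearest the present ones, or None.
- ctrl.snapshot(name): name is "side" or "top" or "wrist"; returns a dict with "frame" (384x512x3 uint8, blue, green, red), "fx", "fy", "cx", "cy" (pixels), "dist_coeffs" ([k1, k2, p1, p2, k3] as OpenCV has them; the pictures are not rectified), "origin" and "rotation" of the camera in the world. Camera axes: x right, y down, z forward; pixel columns grow to the right and rows downward; lengths in m; the calibration is good to about 2 mm. A picture is of the moment at which its call begins. There is no depth.
A pose or a line that the arm cannot do raises ctrl.Unreachable and nothing moves.
- ctrl.hand_in(): hands the job in, once; it reports no verdict.
Readings, each from a call of its own:
- ctrl.read_time(): time.
- ctrl.read_joints(): joint angles.
- ctrl.read_qvel(): joint speeds.
- ctrl.read_effort(): joint torques, N m.
- ctrl.read_tool_pos(): TCP position.
- ctrl.read_orientation(): TCP orientation.
- ctrl.read_ft_force(): force on the tool from outside, world axes, zero at the start.
- ctrl.read_ft_torque(): the same for the moment, N m.
- ctrl.read_gripper_width(): finger opening in m.
Only numpy, scipy, OpenCV 4.12 (cv2) and the standard library are available. Lean on these libraries where they do the work, as an engineer would, in place of code of your own. Each camera call takes 0.05 s, during which the arm holds its last target.

## Working session

There is one attempt and no reset: what is moved stays moved. The work goes in short steps, each a Python script; the robot and the scene stay as the last script left them, time stands still between calls to the robot, and variables do not carry over. Pictures are saved under pics/ and viewed, and the job is handed in when it is done.

```bash
ls; mkdir -p pics; python3 - <<'E'
from plant import ctrl
import cv2,numpy as np
for n in ["side","top","wrist"]:
    s=ctrl.snapshot(n); cv2.imwrite(f"pics/{n}0.png",s["frame"])
    print(n,s["fx"],s["fy"],s["cx"],s["cy"],s["dist_coeffs"],np.round(s["origin"],3),np.round(s["rotation"],3).tolist())
print(ctrl.read_time(),ctrl.read_tool_pos(),ctrl.read_orientation(),ctrl.read_gripper_width())
E
```

```text
pics
side 414.7855736963666 414.7855736963666 250.17271162764862 192.8049172575619 [-0.10687884  0.          0.          0.          0.        ] [0.485 0.986 1.006] [-0.032, 0.911, -0.41, 0.016]
top 470.0481770912863 470.0481770912863 251.11027896817475 184.4847753836044 [0.03135203 0.         0.         0.         0.        ] [ 0.302 -0.003  1.535] [0.71, -0.699, 0.064, -0.056]
wrist 314.19907164103086 314.19907164103086 250.18606320101836 187.63774222018108 [-0.03455971  0.          0.          0.          0.        ] [ 0.244 -0.497  0.384] [0.802, -0.58, -0.082, 0.114]
0.15 [ 0.17234694 -0.52182248  0.1907288 ] [ 9.87323217e-01  1.58721035e-01  3.43539517e-05 -7.04924535e-04] 0.09326167730595344
```

View pics/top0.png

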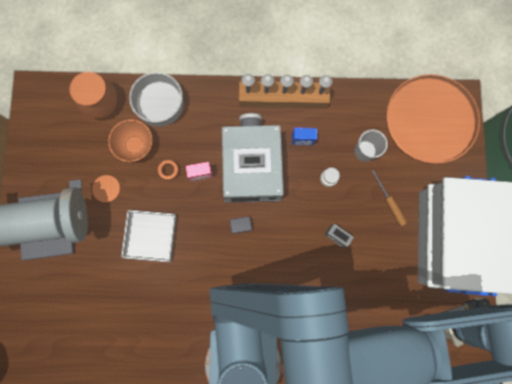

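View pics/side0.png

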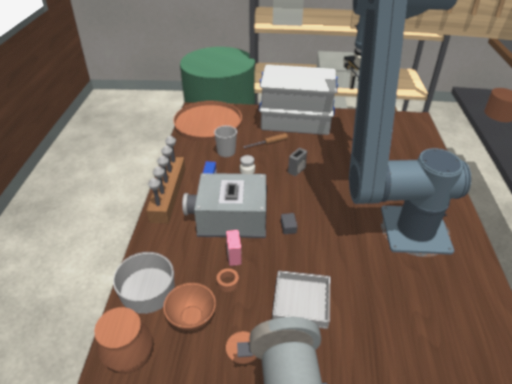

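View pics/wrist0.png

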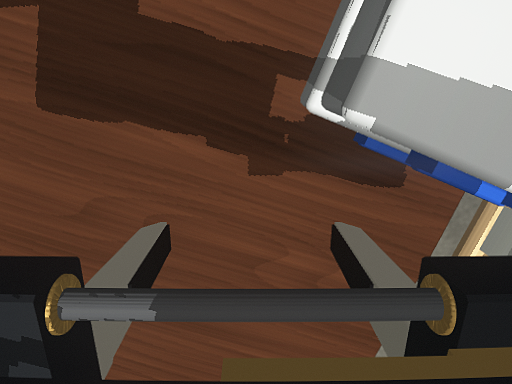

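Top view, candidates for the cartridges:
- Spent: the grey box in the extractor's bay at (252,160).
- Fresh: the grey box at (340,235), on the -y side away from the tray at (148,236).
- Look-alikes to leave alone: pink (199,170), blue (306,135), and the dark dolly (241,225).

I'll check these in close crops and measure.

```bash
cat > h.py <<'E'
import cv2,numpy as np
from plant import ctrl
from scipy.spatial.transform import Rotation as R
def cam(s):
    K=np.array([[s["fx"],0,s["cx"]],[0,s["fy"],s["cy"]],[0,0,1]]);D=np.array(s["dist_coeffs"],float)
    q=np.array(s["rotation"]); M=R.from_quat(q).as_matrix() if q.shape==(4,) else q
    return K,D,M,np.array(s["origin"])
def plane(s,px,z):
    K,D,M,o=cam(s)
    u=cv2.undistortPoints(np.array(px,float).reshape(-1,1,2),K,D).reshape(-1,2)
    d=np.c_[u,np.ones(len(u))]@M.T
    return o+d*((z-o[2])/d[:,2])[:,None]
def proj(s,P):
    K,D,M,o=cam(s)
    rv=cv2.Rodrigues(M.T)[0]
    return cv2.projectPoints(np.array(P,float).reshape(-1,3),rv,-M.T@o,K,D)[0].reshape(-1,2)
def down(yaw): # jaws axis (tool y) direction: yaw=angle of tool x in world, tool z down
    x=np.array([np.cos(yaw),np.sin(yaw),0]);z=np.array([0,0,-1.]);y=np.cross(z,x)
    return R.from_matrix(np.c_[x,y,z]).as_quat()
def crop(s,x0,y0,x1,y1,k,name):
    cv2.imwrite(name,cv2.resize(s["frame"][y0:y1,x0:x1],None,fx=k,fy=k,interpolation=cv2.INTER_CUBIC))
E
python3 - <<'E'
from h import *
s=ctrl.snapshot("top"); 
a=s["frame"][110:260,110:370]; 
crop(s,110,110,370,260,3,"pics/topcrop.png")
t=ctrl.snapshot("side"); crop(t,170,120,340,340,2.7,"pics/sidecrop.png")
np.save("top.npy",s,allow_pickle=True);np.save("side.npy",t,allow_pickle=True)
print(plane(s,[(251,158)],.129),plane(s,[(340,233)],.08),plane(s,[(148,236)],0.02))
E
```

```text
[[ 0.62649093 -0.0147244   0.129     ]] [[ 0.40542993 -0.29388739  0.08      ]] [[0.38993404 0.30943337 0.02      ]]
```

View pics/topcrop.png

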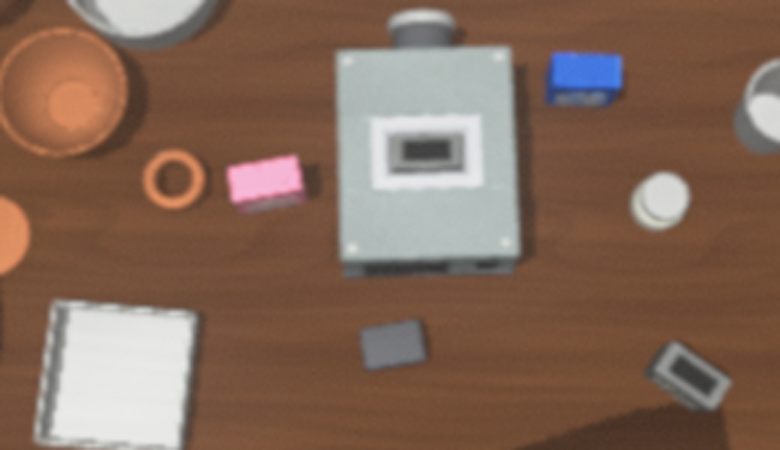

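View pics/sidecrop.png

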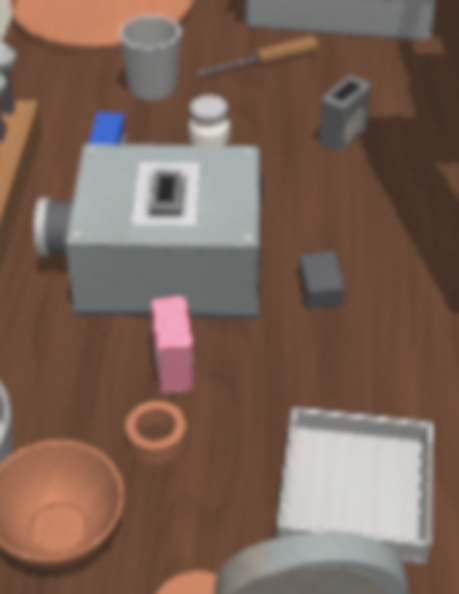

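Confirmed: grey cartridge with dark top in the bay, grey twin at (340,233), and pink and blue are look-alikes. Next I measure the bay and extractor yaw coarsely from the top view, then go above the bay for a close wrist view.

```bash
python3 - <<'E'
from h import *
s=np.load("top.npy",allow_pickle=True).item(); f=s["frame"]
hsv=cv2.cvtColor(f,cv2.COLOR_BGR2HSV)
def rect(mask,z,seed):
    n,l,st,c=cv2.connectedComponentsWithStats(mask.astype(np.uint8)); i=l[seed[1],seed[0]]
    if i==0: print("seed not in mask",hsv[seed[1],seed[0]]); return
    cn=max(cv2.findContours((l==i).astype(np.uint8),cv2.RETR_EXTERNAL,cv2.CHAIN_APPROX_NONE)[0],key=len)
    P=plane(s,cn[:,0],z)[:,:2]; r=cv2.minAreaRect((P*1000).astype(np.float32)); print(st[i],np.round(r[0],1),np.round(r[1],1),round(r[2],2))
for p in [(235,150),(240,160),(245,160),(252,160),(337,231),(341,235),(335,240),(148,236),(300,230)]: print(p,f[p[1],p[0]],hsv[p[1],p[0]])
H,S,V=[hsv[...,i].astype(int) for i in range(3)]
wood=(S>90)
white=(S<40)&(V>215)
rect((S<60)&(V>130),.12,(235,140)); rect(white,.12,(237,152)); rect(~wood,.08,(341,235)); rect((S<60)&(V>110),0.035,(148,236))
E
```

```text
(235, 150) [226 224 223] [110   3 226]
(240, 160) [155 154 152] [100   5 155]
(245, 160) [77 78 77] [60  3 78]
(252, 160) [66 67 66] [60  4 67]
(337, 231) [58 59 62] [ 8 16 62]
(341, 235) [58 58 61] [ 0 13 61]
(335, 240) [84 88 89] [24 14 89]
(148, 236) [230 232 232] [ 30   2 232]
(300, 230) [ 52  74 112] [ 11 137 112]
[ 222  125   61   72 4047] [622.5 -16.7] [223.9 183.1] 2.45
[234 148  37  25 417] [622.4 -18. ] [ 75.7 110.9] 1.26
[325 223  29  25 436] [ 396.9 -291. ] [82.4 53.2] 55.7
[ 121  210   55   52 2445] [391.5 306.4] [157.3 154.7] 86.04
```

```bash
python3 - <<'E'
from h import *
p=ctrl.read_tool_pos(); ctrl.move_straight([p[0],p[1],.28],0.25)
ctrl.reach([.62,-.08,.25],down(np.pi/2+.035)); print(ctrl.read_time(), ctrl.read_joints())
s=ctrl.snapshot("wrist"); np.save("w1.npy",s,allow_pickle=True); cv2.imwrite("pics/w1.png",s["frame"])
print(s["origin"],proj(s,[[.6225,-.0175,.12]]),ctrl.read_ft_force())
E
```

```text
3.0083 [-3.08120481e-01  3.67272530e-01  1.24130504e+00 -3.67526944e-04
  1.53289856e+00 -3.41485601e-01]
[ 0.61536334 -0.00311017  0.44382638] [[256.34197365 111.09278653]] [ 0.4464326   0.06636884 -0.38755879]
```

View pics/w1.png

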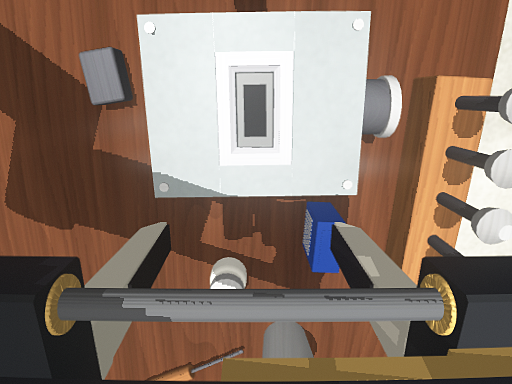

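The wrist view shows the bay's white surround (218–293, 51–165) and the cartridge top at (254,110). The plate corners are visible too. I'll fit rectangles to them.

```bash
python3 - <<'E'
from h import *
s=np.load("w1.npy",allow_pickle=True).item(); f=s["frame"]
crop(s,205,40,305,175,4.4,"pics/w1c.png")
hsv=cv2.cvtColor(f,cv2.COLOR_BGR2HSV)
g=f[110].astype(int).mean(1); print([int(x) for x in g[212:300]])
S=hsv[...,1].astype(int);V=hsv[...,2].astype(int)
def rect(mask,z,seed,fill=True):
    n,l,st,c=cv2.connectedComponentsWithStats(mask.astype(np.uint8),connectivity=4); i=l[seed[1],seed[0]]
    if i==0: print("seed no",f[seed[1],seed[0]]); return
    cn=max(cv2.findContours((l==i).astype(np.uint8),cv2.RETR_EXTERNAL,cv2.CHAIN_APPROX_NONE)[0],key=len)
    P=plane(s,cn[:,0],z)[:,:2]; r=cv2.minAreaRect((P*1000).astype(np.float32)); print(st[i],np.round(r[0],1),np.round(r[1],1),round(r[2],2))
rect((S<40)&(V>150),.12,(180,100)); rect((V>245)&(S<8),.12,(222,100)); rect((V<140),.129,(255,110))
rect((V<215)&(S<50),.129,(240,110))
E
```

```text
[239, 240, 240, 240, 233, 226, 255, 255, 254, 254, 253, 254, 254, 254, 254, 254, 255, 253, 232, 229, 230, 236, 240, 225, 104, 187, 216, 208, 208, 209, 215, 199, 96, 91, 94, 96, 95, 95, 95, 95, 94, 94, 96, 95, 94, 94, 93, 94, 93, 93, 94, 93, 86, 107, 176, 213, 207, 203, 206, 205, 162, 159, 243, 247, 241, 244, 244, 244, 251, 254, 254, 254, 253, 253, 254, 254, 254, 254, 254, 254, 235, 223, 238, 236, 235, 234, 235, 235]
[  137    11   234   186 38848] [620.7 -16.8] [220.1 180.4] 2.63
[ 215   51   78  115 4444] [620.6 -16.8] [ 75.  111.8] 2.66
[ 243   85   23   52 1144] [620.2 -17.1] [21.  48.9] 2.62
[ 235   71   40   77 2631] [620.4 -16.2] [37.7 72.4] 1.91
```

View pics/w1c.png

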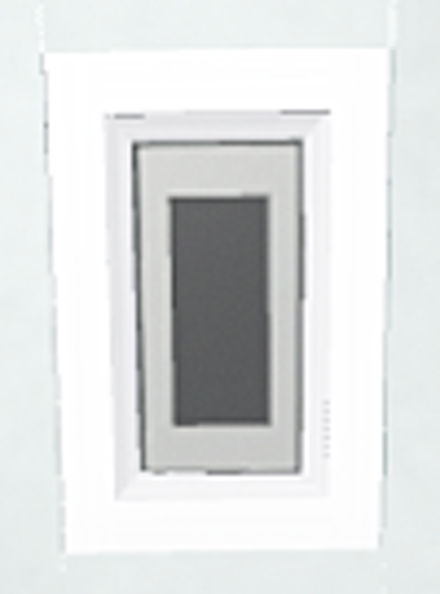

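```bash
python3 - <<'E'
from h import *
B=[.6206,-.0168]; q=down(np.pi/2+.046)
ctrl.grip(0.0)
ctrl.reach([*B,.16],q)
print(ctrl.read_tool_pos(),ctrl.read_ft_force(),ctrl.read_gripper_width(),ctrl.read_time())
print(ctrl.move_straight([*B,.137],.05,stop_force=6),ctrl.read_ft_force())
print(ctrl.move_straight([*B,.115],.008,stop_force=14.5),ctrl.read_tool_pos(),ctrl.read_ft_force(),ctrl.read_time())
E
```

```text
[ 0.62100536 -0.01707498  0.16062488] [0.67839304 0.304387   0.58519527] 0.00012111926664560467 5.025
False [-0.07045437 -0.15743216 -0.13523869]
False [ 0.62062686 -0.01680298  0.11502767] [ 0.00600176  0.57645443 -0.61876036] 8.5333
```

No contact at TCP z = 0.115, which is below where the top should be. I need to look before going any further.

```bash
python3 - <<'E'
from h import *
s=ctrl.snapshot("wrist"); cv2.imwrite("pics/w2.png",s["frame"])
t=ctrl.snapshot("side"); crop(t,170,140,300,250,6,"pics/s2.png")
print(ctrl.read_tool_pos(),ctrl.read_ft_force(),ctrl.read_joints(),ctrl.read_gripper_width())
E
```

```text
[ 0.62061702 -0.01679349  0.1150305 ] [-0.75211138  0.05888692 -0.02929933] [-2.06504325e-01  4.40588471e-01  1.46259861e+00  3.88297455e-05
  1.23834691e+00 -2.52494806e-01] 0.0005977811584494179
```

View pics/w2.png

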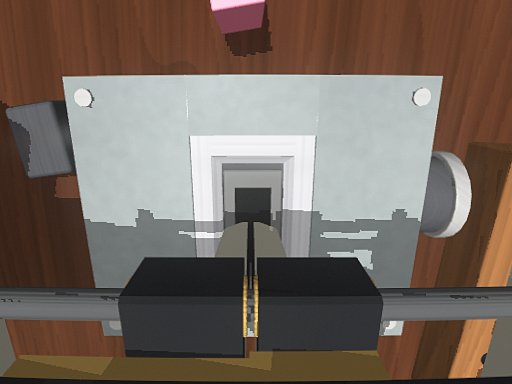

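View pics/s2.png

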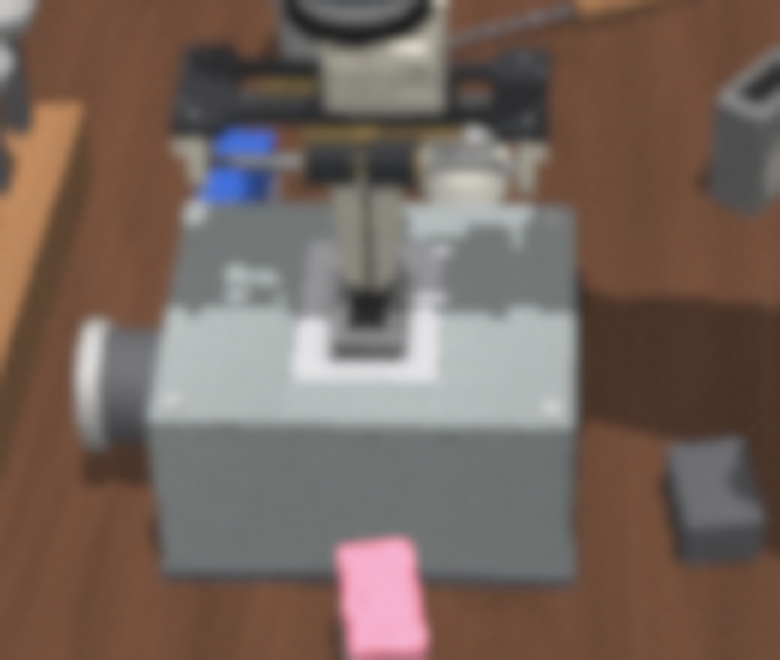

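```bash
python3 - <<'E'
from h import *
s=ctrl.snapshot("wrist"); c,sn=np.cos(.046),np.sin(.046)
B=np.array([.6206,-.0168,0])
def w(x,y,z): return B+[c*x-sn*y,sn*x+c*y,z]
print("tip",proj(s,[w(0,7.5,.115),w(0,0,.115)]))
for z in (.129,.120,.110,.10):
    print(z,"patch +y edge",proj(s,[w(-.0105,.0245,z),w(.0105,.0245,z)]).round(1).tolist(),"rim",proj(s,[w(-.018,.036,z),w(.018,.036,z)]).round(1).tolist())
crop(s,180,120,330,270,5,"pics/w3.png")
E
```

```text
tip [[250.03547191 787.60030839]
 [252.55115552 218.79339602]]
0.129 patch +y edge [[235.3, 189.4], [270.4, 189.4]] rim [[222.2, 170.6], [283.5, 170.6]]
0.12 patch +y edge [[235.9, 185.3], [269.5, 185.3]] rim [[223.5, 167.3], [282.0, 167.3]]
0.11 patch +y edge [[236.5, 181.1], [268.6, 181.1]] rim [[224.7, 163.9], [280.5, 163.9]]
0.1 patch +y edge [[237.1, 177.3], [267.7, 177.3]] rim [[225.8, 160.8], [279.1, 160.8]]
```

View pics/w3.png

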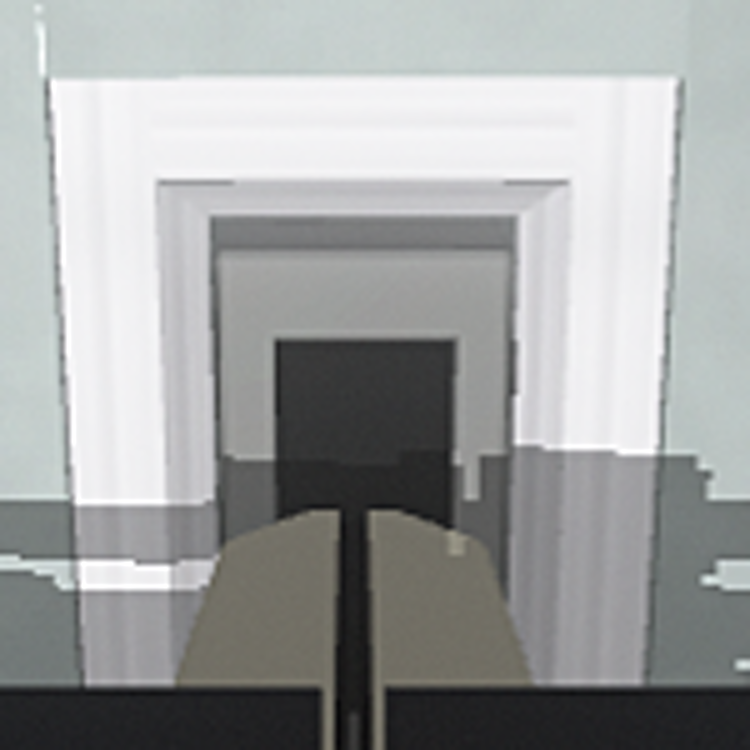

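```bash
python3 - <<'E'
from h import *
s=ctrl.snapshot("wrist"); B=np.array([.6206,-.0168,0])
for y in (0,.004,.0075):
  for z in (.105,.115,.129,.134): print(y,z,proj(s,[B+[0,y,z]]).round(1))
t=ctrl.snapshot("side"); print(proj(t,[B+[0,0.0,.115],B+[0,0,.129],B+[0,.0245,.129],B+[0,.0245,.115],B+[0,.036,.129]]).round(1))
crop(t,220,170,250,205,18,"pics/s4.png")
E
```

```text
0 0.105 [[252.4 213.4]]
0 0.115 [[252.6 218.8]]
0 0.129 [[252.8 227.3]]
0 0.134 [[252.8 230.6]]
0.004 0.105 [[252.7 207.9]]
0.004 0.115 [[252.8 213.1]]
0.004 0.129 [[253.1 221.3]]
0.004 0.134 [[253.2 224.5]]
0.0075 0.105 [[253.  203.1]]
0.0075 0.115 [[253.1 208.1]]
0.0075 0.129 [[253.3 216. ]]
0.0075 0.134 [[253.4 219.1]]
[[231.8 192.2]
 [231.6 189. ]
 [230.8 194. ]
 [231.  197.3]
 [230.4 196.4]]
```

View pics/s4.png

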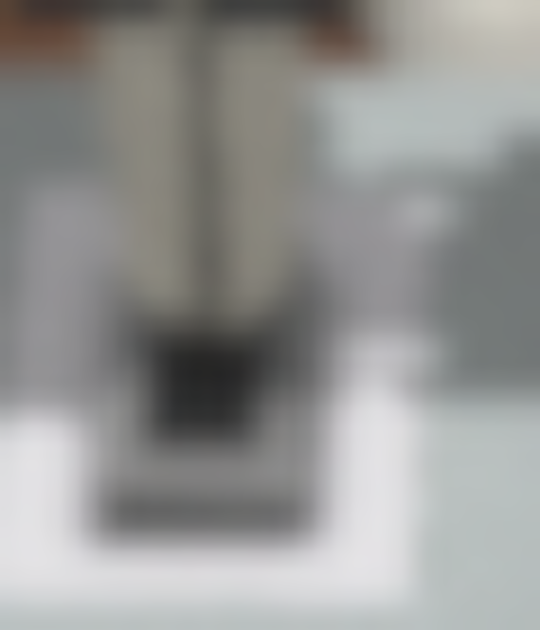

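Both views put the visible fingertips about 15–18 mm above the reported TCP (side row 188, wrist row 222). That fits the zero force: they haven't touched yet. I'll keep going down slowly under force guard.

```bash
python3 - <<'E'
from h import *
B=[.6206,-.0168]
r=ctrl.move_straight([*B,.097],.01,stop_force=3)
print(r,ctrl.read_tool_pos(),ctrl.read_ft_force(),ctrl.read_time())
E
```

```text
True [ 0.62054326 -0.01681267  0.09931649] [ 0.3436659  -0.75418443  4.9389651 ] 10.1833
```

```bash
python3 - <<'E'
from h import *
t=ctrl.snapshot("side"); crop(t,210,160,260,210,12,"pics/s5.png")
s=ctrl.snapshot("wrist"); crop(s,180,100,330,280,3.3,"pics/w5.png"); print(ctrl.read_ft_force(),ctrl.read_tool_pos())
a=cv2.imread("pics/s5.png");b=cv2.imread("pics/w5.png")
h=cv2.resize(a,(b.shape[0],b.shape[0])); cv2.imwrite("pics/c5.png",np.hstack([h,b])[:600,:800] if h.shape[1]+b.shape[1]<=800 else cv2.resize(np.hstack([h,b]),(800,int(800*b.shape[0]/(h.shape[1]+b.shape[1])))))
E
```

```text
[0.67313749 0.53909064 5.4033609 ] [ 0.6205117  -0.01679285  0.09923533]
```

View pics/c5.png

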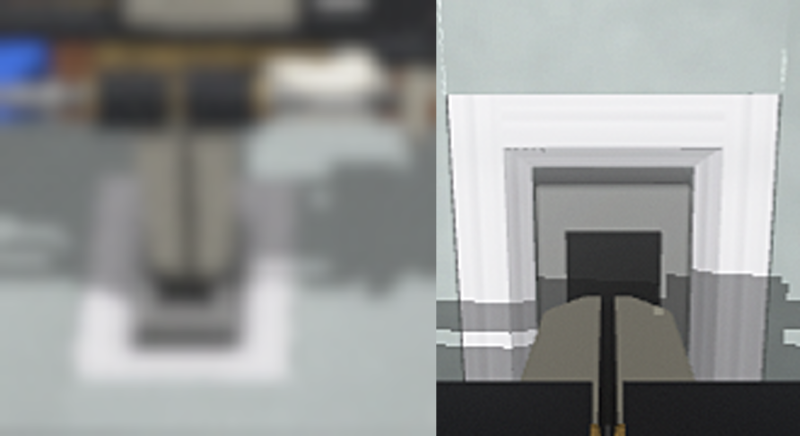

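Contact at TCP z = 0.099 with 5 N, fingers centred on the dark patch. I'll press on slowly to about 15 N total.

```bash
python3 - <<'E'
from h import *
B=[.6206,-.0168]
r=ctrl.move_straight([*B,.088],.005,stop_force=10)
f=ctrl.read_ft_force();print(r,ctrl.read_tool_pos(),f,ctrl.read_time())
E
```

```text
True [ 0.62096452 -0.01681164  0.09350102] [-1.73394533 -0.18049001  8.34170655] 11.6583
```

```bash
python3 - <<'E'
from h import *
for i in range(4): print(ctrl.read_ft_force().round(2),ctrl.read_tool_pos().round(4)); ctrl.pause(.05)
t=ctrl.snapshot("side"); crop(t,210,160,260,210,8,"pics/s6.png")
s=ctrl.snapshot("wrist"); crop(s,180,100,313,233,3,"pics/w6.png")
cv2.imwrite("pics/c6.png",np.hstack([cv2.imread("pics/s6.png")[:399],cv2.imread("pics/w6.png")]))
E
```

```text
[-1.73 -0.18  8.34] [ 0.621  -0.0168  0.0935]
[-1.3   0.31  7.62] [ 0.6209 -0.0168  0.0935]
[-1.31  0.92  6.37] [ 0.6209 -0.0168  0.0935]
[-1.03  0.32  6.7 ] [ 0.6209 -0.0168  0.0935]
```

View pics/c6.png

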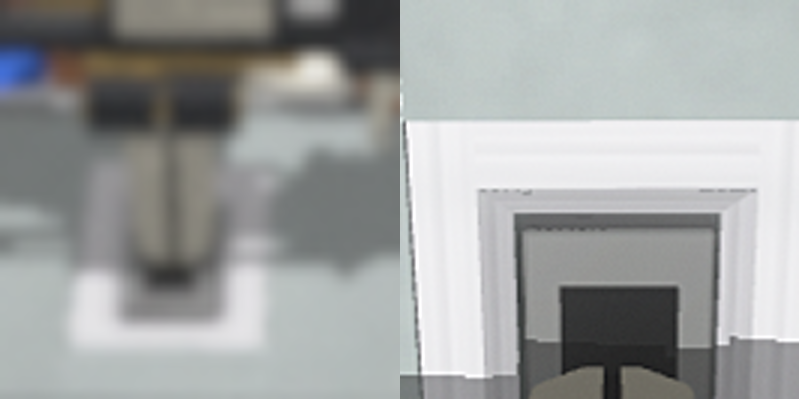

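```bash
python3 - <<'E'
from h import *
B=[.6206,-.0168]
for z in (.099,.105,.112,.120,.130): 
    ctrl.move_straight([*B,z],.03); print(z,ctrl.read_ft_force().round(1))
ctrl.move_straight([*B,.20],.2)
t=ctrl.snapshot("side"); crop(t,180,140,280,240,4,"pics/s7.png")
s=ctrl.snapshot("wrist"); crop(s,150,60,350,260,2,"pics/w7.png"); np.save("w7.npy",s,allow_pickle=True);np.save("s7.npy",t,allow_pickle=True)
cv2.imwrite("pics/c7.png",np.hstack([cv2.imread("pics/s7.png"),cv2.imread("pics/w7.png")])); print(ctrl.read_time())
E
```

```text
0.099 [-1.5 -0.5  6.3]
0.105 [-1.3 -0.   4.8]
0.112 [-2.4 -0.4  4.9]
0.12 [-0.3  0.9  4.6]
0.13 [-0.2  0.9  0.4]
14.5417
```

View pics/c7.png

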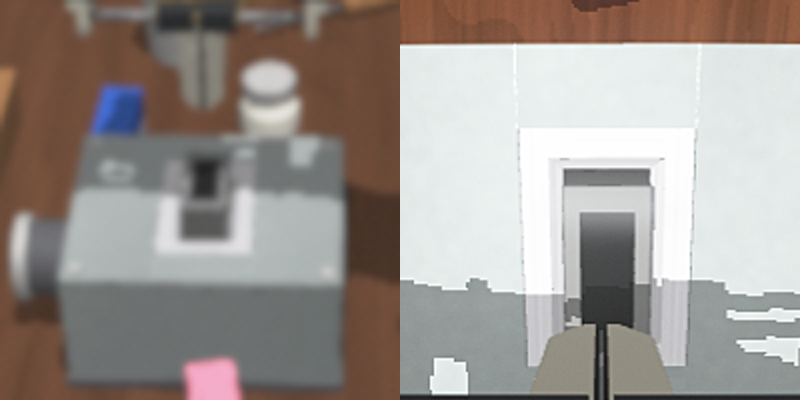

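It popped: force followed the fingers up about 21 mm. Next I check true fingertip position against reported TCP, and the height of the popped top.

```bash
python3 - <<'E'
from h import *
t=np.load("s7.npy",allow_pickle=True).item(); s=np.load("w7.npy",allow_pickle=True).item()
p=ctrl.read_tool_pos();print(p, ctrl.read_gripper_width())
for dz in (0,.01,.02,.03): print(dz,"side",proj(t,[p+[0,0,dz],p+[0,.0075,dz]]).round(1).tolist(),"wrist",proj(s,[p+[0,0,dz],p+[0,.0075,dz]]).round(1).tolist())
crop(t,215,140,247,205,9,"pics/s8.png")
B=np.array([.6206,-.0168,0]); c,sn=np.cos(.046),np.sin(.046)
w=lambda x,y,z:B+[c*x-sn*y,sn*x+c*y,z]
for z in (.12,.13,.14,.15): print(z,"side +y corners",proj(t,[w(-.018,.036,z),w(.018,.036,z),w(0,-.036,z)]).round(1).tolist(),"wrist",proj(s,[w(-.018,.036,z),w(.018,.036,z)]).round(1).tolist())
crop(s,215,120,295,230,5.4,"pics/w8.png")
a=cv2.imread("pics/s8.png");b=cv2.imread("pics/w8.png"); m=min(a.shape[0],b.shape[0]); cv2.imwrite("pics/c8.png",np.hstack([a[:m],b[:m]]))
print(a.shape,b.shape)
E
```

```text
[ 0.61938983 -0.01656454  0.19785405] 0.0004020525768234852
0 side [[231.3, 172.4], [231.0, 173.9]] wrist [[252.1, 218.4], [252.7, 207.8]]
0.01 side [[231.2, 169.8], [230.9, 171.3]] wrist [[252.2, 224.3], [252.8, 213.2]]
0.02 side [[231.1, 167.3], [230.8, 168.8]] wrist [[252.3, 230.8], [252.9, 219.2]]
0.03 side [[231.0, 164.7], [230.7, 166.2]] wrist [[252.4, 238.0], [253.0, 225.9]]
0.12 side +y corners [[236.7, 198.6], [225.4, 198.5], [232.4, 183.9]] wrist [[232.4, 146.7], [273.8, 146.7]]
0.13 side +y corners [[236.6, 196.3], [225.3, 196.1], [232.3, 181.6]] wrist [[231.8, 148.5], [274.7, 148.5]]
0.14 side +y corners [[236.6, 193.9], [225.1, 193.7], [232.2, 179.2]] wrist [[231.1, 150.5], [275.6, 150.5]]
0.15 side +y corners [[236.5, 191.5], [225.0, 191.4], [232.1, 176.9]] wrist [[230.3, 152.6], [276.6, 152.6]]
(585, 288, 3) (594, 432, 3)
```

View pics/c8.png

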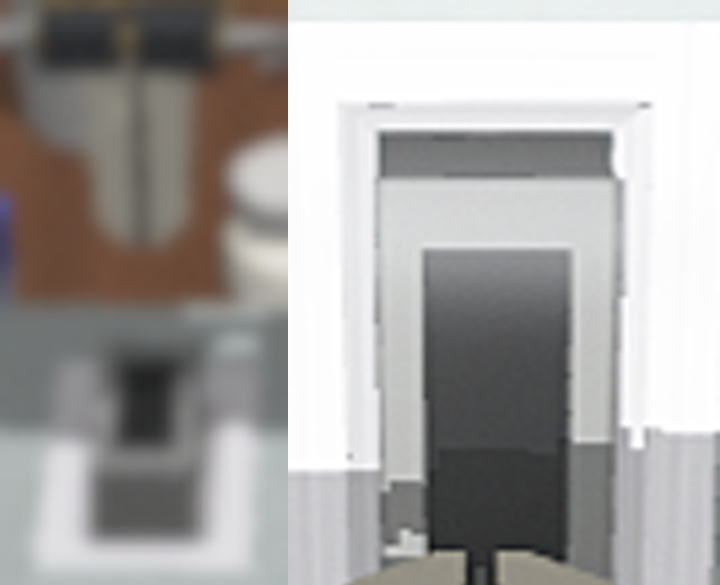

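The popped top is at z≈0.150 (wrist rim row 153, side row 192) and centred. The visible and felt fingertip end sits about 26 mm behind the reported TCP, so I'll use that offset. Now I grip gently, in stages.

```bash
python3 - <<'E'
from h import *
B=[.6206,-.0168]
ctrl.grip(.093)
print(ctrl.move_straight([*B,.15],.15,stop_force=5))
print(ctrl.move_straight([*B,.101],.05,stop_force=4),ctrl.read_tool_pos().round(4),ctrl.read_ft_force().round(1))
f0=ctrl.read_ft_force()
for w in (.042,.039,.0375): 
    ctrl.grip(w); print(w,ctrl.read_gripper_width(),(ctrl.read_ft_force()-f0).round(1))
print(ctrl.read_time())
s=ctrl.snapshot("wrist"); crop(s,140,120,370,300,3.4,"pics/w9.png")
E
```

```text
False
False [ 0.6209 -0.0169  0.1014] [ 0.1 -0.3 -0.8]
0.042 0.04200286464795872 [-0.2  0.9  0.1]
0.039 0.03929141710295611 [-0.7  0.3  1.3]
0.0375 0.03748161479074985 [0.1 0.9 1.6]
19.1583
```

View pics/w9.png

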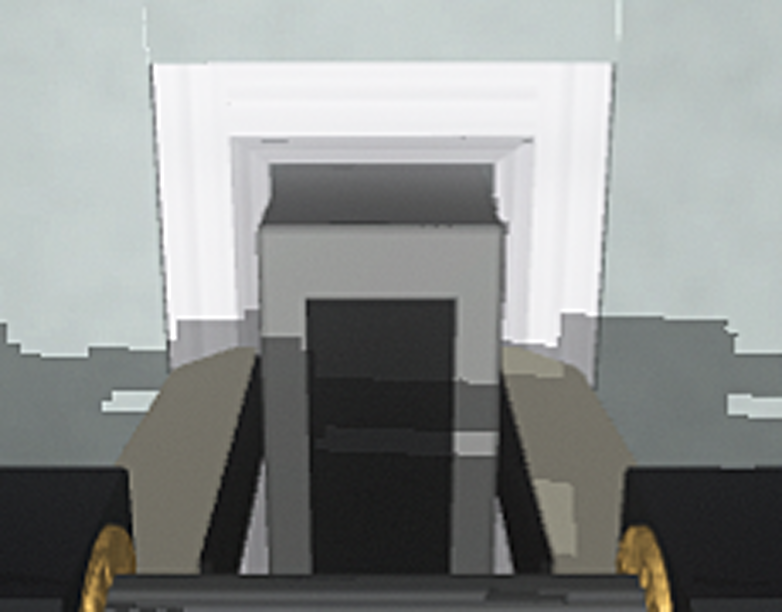

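The fingers straddle the cartridge symmetrically. Close and lift.

```bash
python3 - <<'E'
from h import *
B=[.6206,-.0168]
f0=ctrl.read_ft_force()
ctrl.grip(.03); print(ctrl.read_gripper_width(),(ctrl.read_ft_force()-f0).round(1))
ctrl.move_straight([*B,.115],.03); print((ctrl.read_ft_force()-f0).round(1),ctrl.read_gripper_width())
ctrl.move_straight([*B,.20],.10); print((ctrl.read_ft_force()-f0).round(1),ctrl.read_gripper_width(),ctrl.read_time())
t=ctrl.snapshot("side"); crop(t,170,100,290,240,4,"pics/s10.png")
E
```

```text
0.03550729072129613 [ 0.4 -0.2  0.5]
[ 0.9 -0.3 -2.2] 0.03572302019850554
[-0.   0.4 -2. ] 0.035521516278403754 21.0417
```

View pics/s10.png

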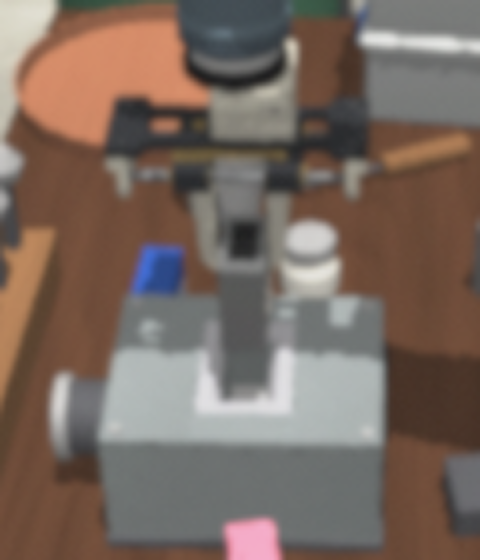

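```bash
python3 - <<'E'
from h import *
T=[.3915,.3064]
q=down(np.pi/2-.03)
j=ctrl.inverse_kinematics([*T,.16],q); print(j)
ctrl.move_straight([.6206,-.0168,.23],.2)
ctrl.reach([*T,.16],q); print(ctrl.read_gripper_width(),ctrl.read_time(),ctrl.read_tool_pos())
t=ctrl.snapshot("side"); crop(t,240,170,350,340,3.5,"pics/s11.png"); s=ctrl.snapshot("wrist"); cv2.imwrite("pics/w11.png",s["frame"]);np.save("w11.npy",s,allow_pickle=True)
E
```

```text
[ 4.39299762e-01  1.88215326e-01  1.70618486e+00 -4.44089210e-16
  1.24719246e+00  4.69299762e-01]
0.03538876451199111 22.8833 [0.39254474 0.3060187  0.16014693]
```

View pics/w11.png

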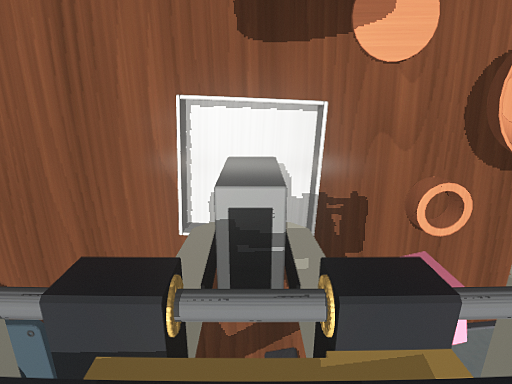

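View pics/s11.png

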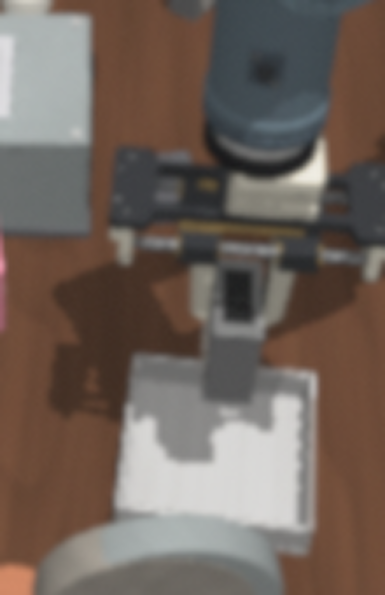

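```bash
python3 - <<'E'
from h import *
s=np.load("w11.npy",allow_pickle=True).item()
P=plane(s,[(179,96),(327,102),(181,234)],.035)[:,:2];print(P.round(4),np.linalg.norm(P[1]-P[0]))
u=(P[1]-P[0])/np.linalg.norm(P[1]-P[0]); n=np.array([u[1],-u[0]]); print("centre",(P[0]+P[1])/2+n*.075)
E
```

```text
[[0.3242 0.3864]
 [0.4693 0.3762]
 [0.3127 0.2398]] 0.14537514619867847
centre [0.39147952 0.30645821]
```

Tray centre confirmed at (0.3915, 0.3065). Lower until touch and release.

```bash
python3 - <<'E'
from h import *
T=[.3915,.3064]
ctrl.move_straight([*T,.055],.12,stop_force=8)
print(ctrl.move_straight([*T,.025],.02,stop_force=3),ctrl.read_tool_pos().round(4),ctrl.read_ft_force().round(1),ctrl.read_time())
ctrl.grip(.06); ctrl.move_straight([*T,.10],.15); 
t=ctrl.snapshot("side"); crop(t,240,210,350,340,4,"pics/s12.png"); s=ctrl.snapshot("wrist"); crop(s,120,50,400,260,2.8,"pics/w12.png")
print(ctrl.read_time())
E
```

```text
True [0.3917 0.3063 0.0371] [-0.1  0.   4. ] 24.925
26.225
```

View pics/w12.png

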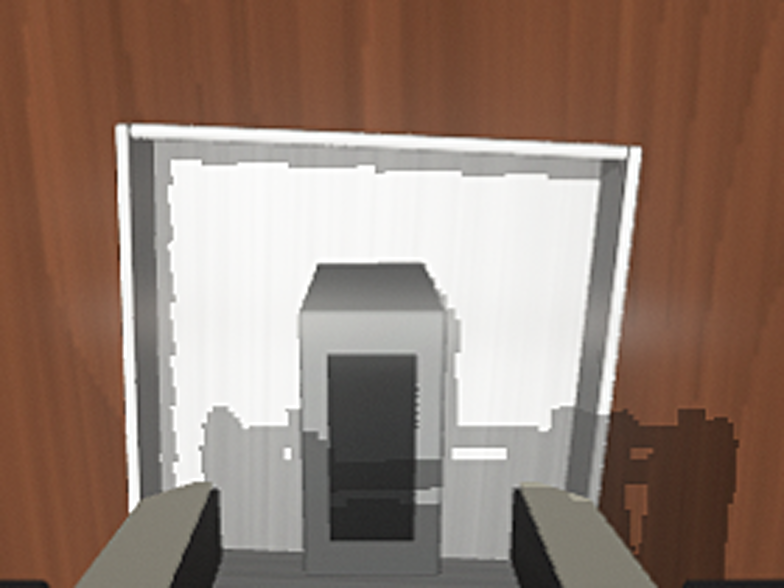

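View pics/s12.png

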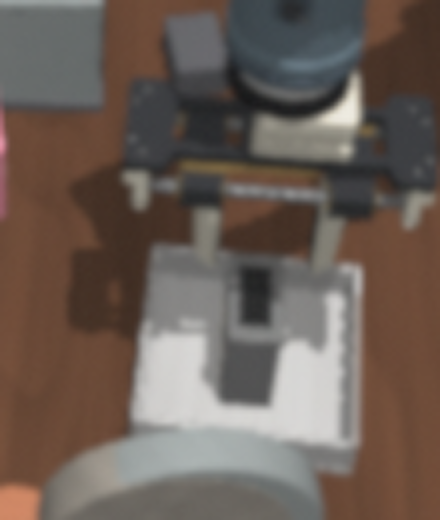

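Spent cartridge stands upright and released in the tray. On to the fresh one with a wrist view.

```bash
python3 - <<'E'
from h import *
ctrl.move_straight([.3915,.3064,.20],.25)
ctrl.reach([.368,-.341,.20],down(.91)); print(ctrl.read_time(),ctrl.read_joints().round(2))
s=ctrl.snapshot("wrist"); cv2.imwrite("pics/w13.png",s["frame"]);np.save("w13.npy",s,allow_pickle=True)
print(proj(s,[[.405,-.294,.08]]))
E
```

```text
29.0833 [-0.97  0.17  1.63  0.    1.34 -0.31]
[[251.77764846 115.50342741]]
```

View pics/w13.png

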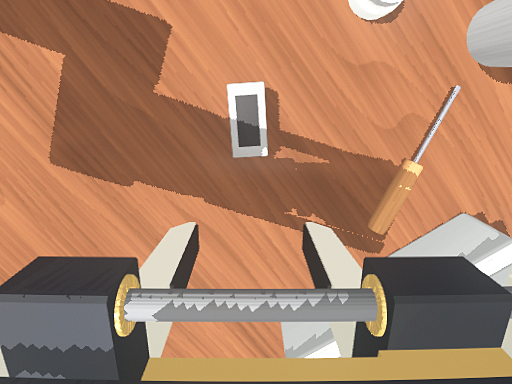

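Fresh top at (247,119), with the file at lower right. Fit the rectangle.

```bash
python3 - <<'E'
from h import *
s=np.load("w13.npy",allow_pickle=True).item(); f=s["frame"]
hsv=cv2.cvtColor(f,cv2.COLOR_BGR2HSV);S=hsv[...,1].astype(int);V=hsv[...,2].astype(int)
for name,m in (("all",(S<45)),("patch",(S<60)&(V<125))):
    m=m.astype(np.uint8); n,l,st,c=cv2.connectedComponentsWithStats(m,connectivity=4); i=l[118,247]; print(st[i])
    cn=max(cv2.findContours((l==i).astype(np.uint8),cv2.RETR_EXTERNAL,cv2.CHAIN_APPROX_NONE)[0],key=len)
    P=plane(s,cn[:,0],.08)[:,:2]; r=cv2.minAreaRect((P*1000).astype(np.float32)); print(name,r)
crop(s,215,70,285,170,5,"pics/w13c.png")
E
```

```text
[ 227   81   41   77 2708]
all ((398.9678955078125, -295.107666015625), (71.55805969238281, 35.814640045166016), 56.150779724121094)
[235  95  26  52 706]
patch ((398.3270568847656, -295.58502197265625), (49.09589385986328, 21.691896438598633), 56.491275787353516)
```

View pics/w13c.png

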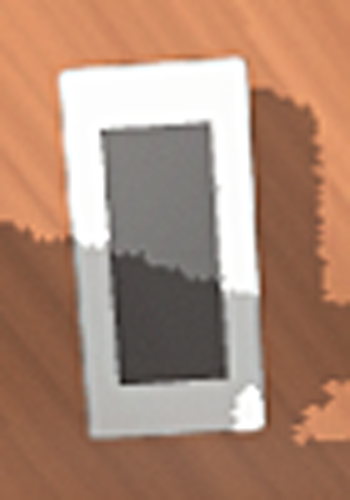

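```bash
python3 - <<'E'
from h import *
F=[.3989,-.2953]; q=down(.981)
ctrl.reach([*F,.12],q)
print(ctrl.move_straight([*F,.031],.10,stop_force=5),ctrl.read_tool_pos().round(4))
f0=ctrl.read_ft_force(); ctrl.grip(.03); print(ctrl.read_gripper_width(),(ctrl.read_ft_force()-f0).round(1))
ctrl.move_straight([*F,.07],.08); print((ctrl.read_ft_force()-f0).round(1),ctrl.read_gripper_width())
ctrl.move_straight([*F,.24],.25)
ctrl.reach([.6206,-.0168,.20],down(np.pi/2+.046)); print(ctrl.read_tool_pos().round(4),ctrl.read_gripper_width(),ctrl.read_time())
s=ctrl.snapshot("wrist"); crop(s,120,40,400,260,2.8,"pics/w14.png"); np.save("w14.npy",s,allow_pickle=True)
E
```

```text
False [ 0.3993 -0.2959  0.0316]
0.035918259280208906 [1.  1.2 1.6]
[ 1.2  0.8 -3. ] 0.03564158748235592
[ 0.6203 -0.018   0.1999] 0.03578677350222912 33.9833
```

View pics/w14.png

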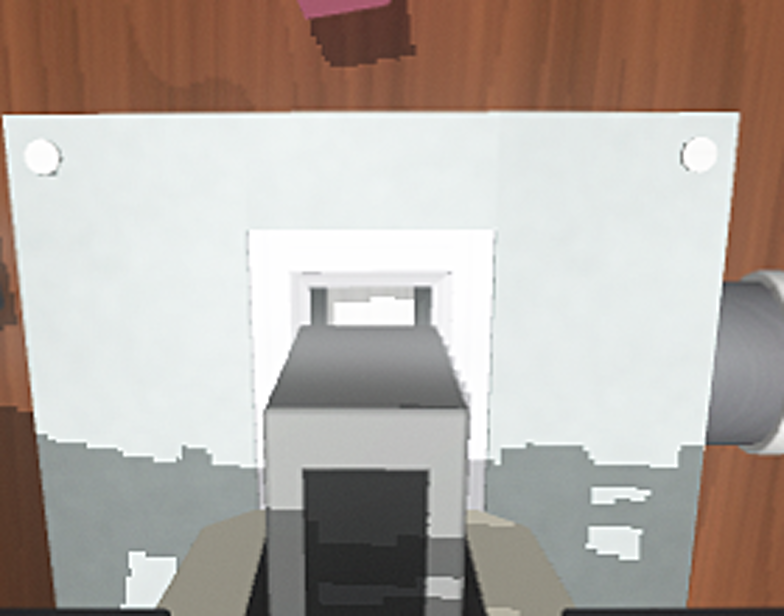

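```bash
python3 - <<'E'
from h import *
s=np.load("w14.npy",allow_pickle=True).item(); k=2.8
B=np.array([.6206,-.0168]); a=.046; Rm=np.array([[np.cos(a),np.sin(a)],[-np.sin(a),np.cos(a)]])
for z,pts in ((.169,[(301,326),(438,326)]),(.249,[(267,408),(468,408)])):
    P=plane(s,[(120+x/k,40+y/k) for x,y in pts],z)[:,:2]; print(z,(Rm@(P-B).T).T.round(4))
print(ctrl.read_tool_pos())
E
```

```text
0.169 [[-0.0183  0.0348]
 [ 0.0171  0.0348]]
0.249 [[-0.0186  0.0357]
 [ 0.0158  0.0356]]
[ 0.6203173  -0.01831843  0.20013532]
```

Alignment is within about 1 mm. Insert under force guard.

```bash
python3 - <<'E'
from h import *
B=[.6206,-.0168]
print(ctrl.move_straight([*B,.158],.08,stop_force=6),ctrl.read_tool_pos().round(4),ctrl.read_ft_force().round(1))
print(ctrl.move_straight([*B,.092],.03,stop_force=4),ctrl.read_tool_pos().round(4),ctrl.read_ft_force().round(1),ctrl.read_time())
E
```

```text
False [ 0.6208 -0.017   0.1582] [ 0.6  0.3 -2.5]
True [ 0.6206 -0.0168  0.0981] [ 0.6 -0.3  4.7] 36.4667
```

It reached the lift level (expected TCP ≈0.0995). Release and look.

```bash
python3 - <<'E'
from h import *
B=[.6206,-.0168]
ctrl.move_straight([*B,.0995],.02); print(ctrl.read_ft_force().round(1))
ctrl.grip(.055); ctrl.move_straight([*B,.20],.15); ctrl.grip(0)
s=ctrl.snapshot("wrist"); t=ctrl.snapshot("side"); crop(s,180,100,320,240,4,"pics/a.png");crop(t,195,150,265,220,8,"pics/b.png")
cv2.imwrite("pics/c15.png",cv2.resize(np.hstack([cv2.imread("pics/a.png"),cv2.imread("pics/b.png")]),(800,400))); print(ctrl.read_time(),ctrl.read_tool_pos())
E
```

```text
[ 1.1 -0.1  0.4]
39.2083 [ 0.62060615 -0.01678771  0.20000478]
```

View pics/c15.png

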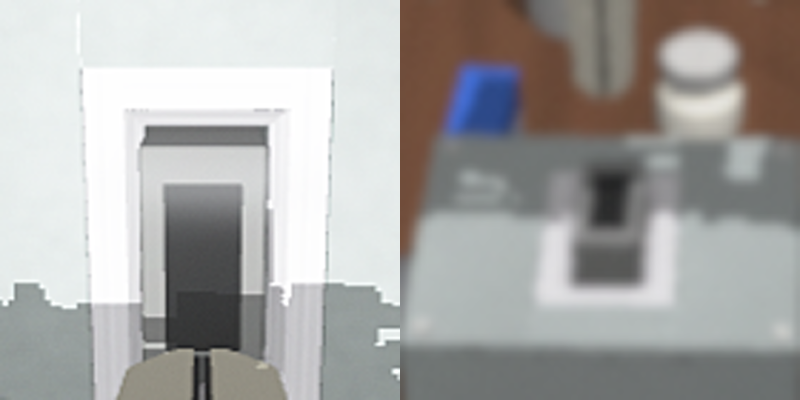

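```bash
python3 - <<'E'
from h import *
B=[.6206,-.0168]
ctrl.move_straight([*B,.127],.15,stop_force=5)
print(ctrl.move_straight([*B,.098],.02,stop_force=11),ctrl.read_tool_pos().round(4),ctrl.read_ft_force().round(1))
f=ctrl.read_ft_force()[2]
print(ctrl.move_straight([*B,.088],.005,stop_force=15.5-f),ctrl.read_tool_pos().round(4),ctrl.read_ft_force().round(1),ctrl.read_time())
for z in (.097,.100,.103,.108,.115): 
    ctrl.move_straight([*B,z],.03); print(z,ctrl.read_ft_force().round(1))
ctrl.move_straight([*B,.20],.2)
s=ctrl.snapshot("wrist"); t=ctrl.snapshot("side"); crop(s,180,100,320,240,4,"pics/a.png");crop(t,195,150,265,220,8,"pics/b.png")
np.save("w16.npy",s,allow_pickle=True)
cv2.imwrite("pics/c16.png",cv2.resize(np.hstack([cv2.imread("pics/a.png"),cv2.imread("pics/b.png")]),(800,400))); print(ctrl.read_time())
E
```

```text
False [ 0.621  -0.0169  0.0989] [-1.5  0.2  5.6]
True [ 0.6216 -0.0169  0.0935] [-1.4  0.3  7.1] 42.825
0.097 [-0.9 -0.2  6.2]
0.1 [0.2 0.7 0.6]
0.103 [-0.3  0.2 -0.6]
0.108 [-0.4 -0.8 -1.4]
0.115 [-0.1  0.3 -0.4]
45.0
```

View pics/c16.png

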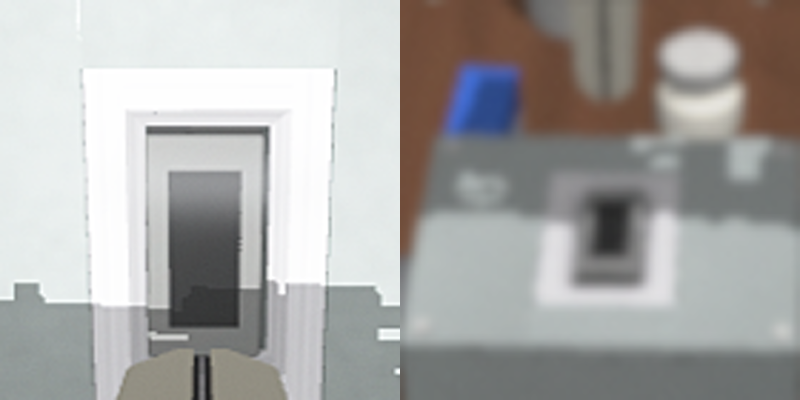

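The catch holds: force dropped to zero at 0.100 and the top stays low. One last check of the seat, the tray and the bystanders.

```bash
python3 - <<'E'
from h import *
ctrl.move_straight([.62,-.09,.25],.2)
s=ctrl.snapshot("wrist"); f=s["frame"]; a=ctrl.snapshot("top"); t=ctrl.snapshot("side")
hsv=cv2.cvtColor(f,cv2.COLOR_BGR2HSV);V=hsv[...,2].astype(int);S=hsv[...,1]
B=np.array([.6206,-.0168]); c=proj(s,[[*B,.127]])[0].astype(int)
m=((V<140)&(S<60)).astype(np.uint8); n,l,st,_=cv2.connectedComponentsWithStats(m,connectivity=4); i=l[c[1],c[0]]
cn=max(cv2.findContours((l==i).astype(np.uint8),cv2.RETR_EXTERNAL,cv2.CHAIN_APPROX_NONE)[0],key=len)
print(st[i],cv2.minAreaRect((plane(s,cn[:,0],.127)[:,:2]*1000).astype(np.float32)))
crop(s,190,40,320,200,3.7,"pics/w17.png")
o=np.load("top.npy",allow_pickle=True).item()["frame"]
x=np.vstack([o[60:270],a["frame"][60:270]]); cv2.imwrite("pics/t17.png",cv2.resize(x,None,fx=1.4,fy=1.4)); cv2.imwrite("pics/s17.png",t["frame"])
E
```

```text
[ 244   75   23   53 1205] ((619.1006469726562, -16.36200714111328), (21.604026794433594, 49.254878997802734), 3.345493793487549)
```

View pics/w17.png

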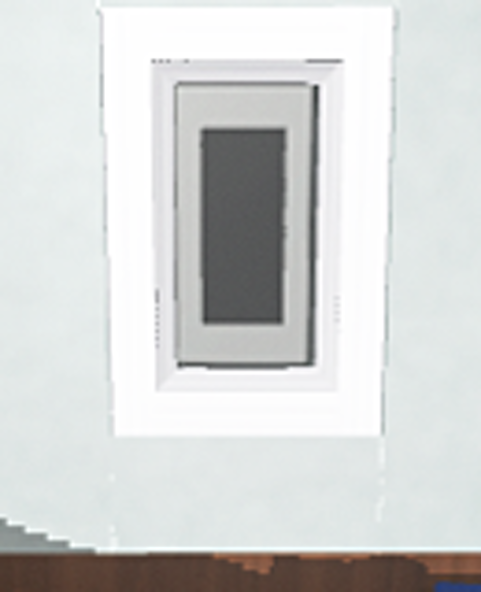

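View pics/t17.png

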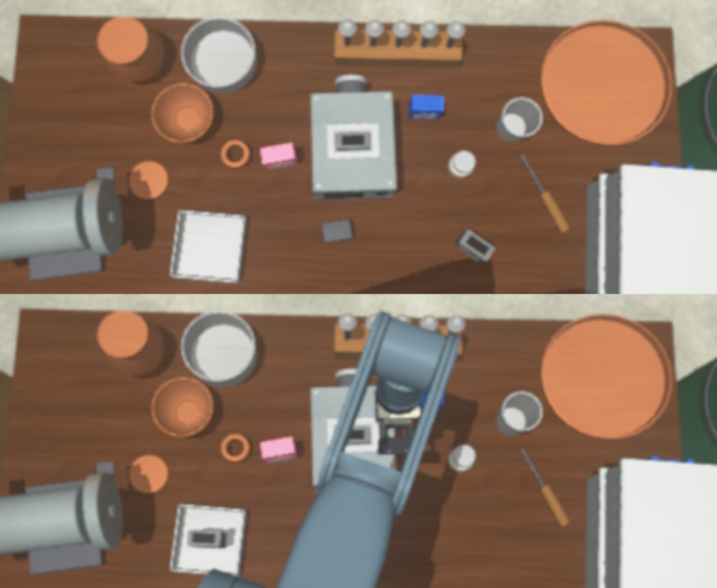

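View pics/s17.png

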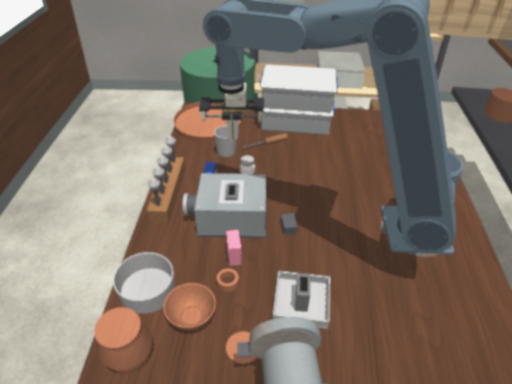

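The fresh cartridge is seated within 2 mm of the bay's centre. The spent one stands in the tray at (303,292) in the side view, and the bystanders are unmoved, including the dolly at (289,223). Handing in.

```bash
python3 - <<'E'
from h import *
print(ctrl.read_time(),ctrl.read_ft_force().round(1)); print(ctrl.hand_in())
E
```

```text
45.7417 [0.  0.2 0.5]
the job is handed in; nothing more can be done
None
```

I changed the cartridge and handed the job in at 45.7 s of the 72 s allowed. The hand-in reports no verdict.

**What I did:** I pressed the spent cartridge down until the catch let go. It popped up about 21 mm, so I lifted it out and stood it upright in the tray. I then set the fresh one on the lift and pressed it until the catch held it.

**Last checks:**
- **Fresh cartridge:** its top sits at about z = 0.127 m, roughly 7 mm above the extractor's top. It is about 1.5 mm from the bay's centre and untouched. Force was down to about zero 6 mm above the bottom of the press, so the catch is holding it.
- **Spent cartridge:** it stands upright near the tray's centre.
- **Bystanders:** all unmoved by eye in the before and after views.
- **Forces:** both presses were set to stop at about 15 N total, and the highest force I actually read was 8.3 N. The peak at the moment of stopping was not logged.

**What disagreed:**
- **Fingertips:** they met things about 26–28 mm behind the reported TCP. My first press therefore ended without touching anything. I found the offset by touch and from two cameras, and used it from then on.
- **Popped height:** about 0.148 m by touch and 0.150 m from the images, which is within the calibration.

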